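# Gauge a roller axle against the flip stop

### The job

Flip the hinged stop of the gauging jig all the way down onto its fence, slide the roller axle along its channel until its end is home against the stop leaf, pressing it there for a moment with a light, steady push (about 5 to 10 N on the leaf, never a knock), then flip the stop back up clear and leave the axle lying in the channel where it was gauged. Leave the other parts on the counter alone.

Things in the scene. Friction and masses are not known exactly. Their poses are not given: they have to be found in the camera images.
- jig: Grey gauging jig fixed to the counter, base plate 125 (x) by 340 (y) by 12 mm high. Origin: on the counter, under the channel's centre line, 30 mm to the +y side of the plate's middle (plate spans y -200 to +140 mm). +y runs along the channel towards the stop, +z up, +x to the fence side, away from the robot. The points of the jig have the same axes.
- channel (a point): Open end of the jig's channel, on its centre line on the bed (jig 0, -200, 12 mm). The channel is 25.6 mm wide and straight. On its -x side a rail 8 mm wide and 8 mm high runs jig y -200 to +85; on the +x side a like rail runs y -200 to -45 and then the fence takes over.
- fence (a point): Middle of the top of the jig's aluminium fence (jig 20, 30, 48 mm): 14 mm thick, 150 mm long (jig y -45 to +105), 36 mm high above the bed, along the +x side of the channel.
- stop_mark (a point): Fixed point of the jig on the stop's hinge axis (jig 30, 70, 56 mm); the axis runs along the jig's y. The stop is clamped to the fence by hand: the leaf's gauging face (looking to -y, towards the axle) lies anywhere within 12 mm either side of this mark along y, and that is not measured. The face keeps its y as the leaf turns.
- leaf (a joint): Angle of the steel flip stop leaf, rad: 0 = fully down on the fence against a solid limit, 1.57 = upright, 1.9 = leaning back, its limit. Friction (0.09 N m) holds it where it is left. The leaf is 10 mm thick (y 0 to +10 from its face): an arm 12 mm high reaching 84 mm from the hinge to -x when down, with a blade 23 mm wide hanging into the channel to 3 mm above the bed.
- bar_home (a point): Fixed jig point (-50, 109, 56 mm): middle of the leaf's handle when down and set at the mark. The handle is a round bar, 10 mm diameter, along y, on the arm's end 80 mm from the hinge axis, from 10 to 68 mm past the gauging face, away from the axle. At leaf angle q its centre lies at jig x = 30 - 80 cos q, z = 56 + 80 sin q mm. It can be pinched from above or pushed.
- axle: Round steel roller axle lying in the channel, diameter 24, length 150 mm, both ends tapering over 14 mm to a flat 15 mm across; 0.3 to 0.65 kg. Origin at its middle, on its axis, 24 mm above the counter; its y runs lengthwise towards the stop. It starts 30 to 95 mm short of the stop; its rear end stays clear of the fence and can be pushed or gripped. Sliding drag 1 to 6 N.
- axle_tip (a point): Centre of the axle's end face nearest the stop (75 mm along the axle's +y).
- bumper: Yellow rubber block 50 x 70 x 35 mm; bystander. Origin at its underside's centre.
- lug: Copper grounding lug about 95 x 22 x 18 mm; bystander. Origin at its underside's centre.
- seat_a: Tan phenolic bearing seat, ring 54 mm across, 18 mm high; bystander. Origin at its underside's centre.
- seat_b: The other such bearing seat, in front of the jig; bystander. Origin at its underside's centre.
- collar: Steel collar, ring 38 mm across, 14 mm high; bystander. Origin at its underside's centre.
- wrench: Open wrench lying beyond the jig; bystander. Origin at its underside's centre.
- spacer: Aluminium spacer tube 32 mm across, 30 mm high; bystander. Origin at its underside's centre.

How it is judged:
On the way, in this order (a step that is already met when the one before it is completed fails the run):
1. the stop leaf is fully down on the fence (value of joint leaf below 0.05 rad), for 0.2 s.
2. with the leaf down, the axle's end presses on it with 3 to 15 N for 0.3 s (value of joint leaf below 0.07 rad and contact force between axle and leaf between 3 and 15 N and y of axle_tip in the frame of leaf above -0.0015 m), for 0.3 s.
3. the leaf is flipped back up, past 1.3 rad (value of joint leaf above 1.3 rad), for 0.2 s.
At the end, for the whole second after the job is handed in: The leaf is up (beyond 1.3 rad); the axle lies at rest in the channel (within 4 mm of its centre line, not lifted, parallel within 0.05 rad) with its end within 1.5 mm of the plane of the leaf's gauging face (value of joint leaf above 1.3 rad and y of axle_tip in the frame of leaf between -0.0015 and 0.0015 m and x of axle in the frame of jig between -0.004 and 0.004 m and z of axle in the frame of jig below 0.028 m and angle between the y axis of axle and the y axis of jig, either way round below 0.05 rad and linear speed of axle below 0.01 m/s); the robot touches nothing.
It fails at once if the axle presses or knocks on the leaf with more than 15 N (contact force between axle and leaf above 15 N).
It fails at once if another part on the counter is moved more than 15 mm (distance of any of bumper, lug, seat_a, seat_b, collar, wrench, spacer from where it was at the start of the episode above 0.015 m).
It also fails if it takes over 72 s, if anything falls off the work surface, if the arm or the gripper's body presses on something with over 40 N, if the wrist force passes 120 N, or if a joint passes its speed limit or range.

### The arm

A 6-joint arm with a two-finger parallel gripper is mounted at the origin on the work surface. World frame = base frame: x ahead of the robot, y to its left, z up, the work surface at z = 0. Lengths are in m, angles in rad, forces in N, time in s.
With the tool pointing down it reaches from about 0.275 to 0.75 m from the base axis. Payload 10.2 kg.
Tool frame: the origin (TCP) lies midway between the tips of the shut fingers; the grasp point (between the pads) lies r.hold_point_z behind it (r.hold_point_z is the distance from the TCP to the grasp point, in m); z points along the fingers, y is the line along which they close (so a half turn about z gives the same grasp; the last joint's range is limited). The gripper opens to 88 mm and grips with 3 to 60 N. Pads are 18 mm wide; open, the fingers measure 123 mm over their backs; the gripper's body (75 mm by 187 mm) begins 45 mm behind the grasp point.
Start: joints at [-1.368, 0.313, 1.498, -0, 1.331, -0.223], TCP at [0.217, -0.478, 0.239] pointing down, gripper open.
Joint ranges: [-2.94, 2.94], [-0.97, 2.17], [0.19, 2.56], [-1.23, 4.37], [0.02, 3.11], [-2.88, 2.88]. Speed limits (rad/s): [2.39, 2.39, 3.01, 3.14, 3.14, 3.14].

### API

Orientations are given as a unit quaternion [x, y, z, w].
In Python, from rig import r gives the robot as it stands. Calls block until the motion is done:
- r.move_to(position, orientation): joint-space move of the TCP to a pose.
- r.move_straight(position, vel=0.15, frame=None): straight line of the TCP; frame=None keeps the orientation; vel is the mean speed in m/s.
- r.move_j(angles): joint-space move.
- r.release() and r.grab(): open the fingers fully, or close them until they stop; the grip force is fixed at half the most.
- r.wait(seconds).
- r.inverse_kinematics(position, orientation): joint angles nearest the present ones, or None.
- r.get_obs(): the state.
- r.camera(name): name is "scene" or "top" or "wrist"; returns (picture, depth): 420x560x3 uint8, blue, green, red; 420x560 float32, m along the optical axis (not along the pixel's ray), 0 where there is no reading.
- r.get_calibration(name): a dict with "fx", "fy", "cx", "cy" (pixels), "world_from_camera" (4x4, takes a point from camera to world coordinates). Camera axes: x right, y down, z forward; pixel columns grow to the right and rows downward; lengths in m; the calibration is good to about 2 mm. A picture is of the moment at which its call begins: read the wrist's pose just before it. get_calibration takes no time and is no camera call; for the wrist camera it gives the pose at the moment of the call.
A pose or a line that the arm cannot do raises r.PlanningError and nothing moves.
- r.close_job(): hands the job in; it is judged then, once.
Trained networks look in the newest picture that a camera, given by its name, has taken for a name from the list of things; names that differ only in an ending like _2 or _b are one class to them, and where a whole thing is asked for, a point or a joint stands for the part that bears it (a point fixed in the world has none). Each returns a list of dicts, best first, with "p" (0 to 1); they miss things now and then, are a little off and sometimes report something else, mostly with a low value. They report only what shows in the picture. A call takes as long as a camera call.
- r.recognise(camera, label): "position" ([x, y, z] in m, in world coordinates, good to about 4 mm: the middle of the surface that is visible of it).
- r.cut_out(camera, label): "pixels" (420x560 bool, what is visible of it).
The state is a dict: "time_s": time; "qpos": joint angles; "qd": joint speeds; "joint_efforts": joint torques, N m; "ee_pos": TCP position; "tool_rot": TCP orientation; "force": force on the tool from outside, world axes, zero at the start; "moment": the same for the moment, N m; "gripper_width": finger opening in m; "grasp_force": force on a finger pad.
Only numpy, scipy, OpenCV 4.12 (cv2) and the standard library are available. Lean on these libraries where they do the work, as an engineer would, in place of code of your own. Each camera call takes 0.05 s, during which the arm holds its last target. There are 200 camera calls.

## Working session

There is one attempt and no reset: what is moved stays moved. The work goes in short steps, each a Python script; the robot and the scene stay as the last script left them, time stands still between calls to the robot, and variables do not carry over. Pictures are saved under pics/ and viewed, at most 10 in all, crops included, and the job is handed in when it is done.

```bash
mkdir -p pics; ls; python3 - <<'E'
from rig import r
import cv2,numpy as np
for c in("scene","top"):
    p,d=r.camera(c); cv2.imwrite(f"pics/{c}0.png",p)
    for l in("jig","channel","fence","stop_mark","leaf","axle","axle_tip","bar_home","seat_b","spacer","bumper","lug","collar","wrench"):
        print(c,l,[(np.round(o["position"],3).tolist(),round(o["p"],2)) for o in r.recognise(c,l)[:2]])
o=r.get_obs();print(o["time_s"],o["force"],o["tool_rot"],r.hold_point_z)
E
```

```text
pics
scene jig [([0.564, 0.028, 0.012], 0.94)]
scene channel [([0.561, 0.025, 0.014], 0.64)]
scene fence [([0.564, 0.028, 0.013], 0.94), ([0.429, -0.02, 0.016], 0.31)]
scene stop_mark [([0.562, 0.022, 0.017], 0.84)]
scene leaf [([0.593, 0.039, 0.104], 0.76), ([0.517, -0.108, 0.037], 0.49)]
scene axle [([0.517, -0.106, 0.034], 0.82)]
scene axle_tip [([0.52, -0.106, 0.036], 0.7), ([0.562, 0.03, 0.011], 0.6)]
scene bar_home [([0.562, 0.024, 0.016], 0.78)]
scene seat_b [([0.515, -0.104, 0.034], 0.72), ([0.427, -0.017, 0.016], 0.69)]
scene spacer [([0.622, 0.162, 0.028], 0.69)]
scene bumper [([0.582, 0.182, 0.036], 0.78)]
scene lug [([0.617, -0.121, 0.005], 0.71), ([0.516, -0.104, 0.037], 0.22)]
scene collar [([0.684, 0.052, 0.015], 0.67), ([0.426, -0.017, 0.018], 0.57)]
scene wrench [([0.803, -0.002, 0.006], 0.7)]
top jig [([0.42, -0.027, 0.017], 0.61)]
top channel [([0.537, -0.037, 0.013], 0.96)]
top fence [([0.535, -0.041, 0.012], 0.9), ([0.513, -0.097, 0.033], 0.61)]
top stop_mark [([0.534, -0.035, 0.012], 0.95)]
top leaf [([0.593, 0.04, 0.136], 0.82)]
top axle [([0.513, -0.1, 0.031], 0.71), ([0.42, -0.026, 0.019], 0.48)]
top axle_tip [([0.511, -0.097, 0.033], 0.68)]
top bar_home [([0.532, -0.039, 0.011], 0.57)]
top seat_b [([0.422, -0.024, 0.018], 0.84), ([0.653, -0.043, 0.018], 0.72)]
top spacer [([0.617, 0.154, 0.029], 0.53), ([0.595, 0.043, 0.135], 0.23)]
top bumper [([0.567, 0.171, 0.035], 0.83)]
top lug [([0.623, -0.128, 0.007], 0.59)]
top collar [([0.677, 0.047, 0.018], 0.63), ([0.418, -0.024, 0.017], 0.32)]
top wrench [([0.788, -0.001, 0.005], 0.67), ([0.512, -0.102, 0.03], 0.56)]
1.5 [ 0.66225147 -0.95703158  0.92448152] [ 9.77422161e-01  2.11295809e-01 -1.11933299e-05 -2.08807063e-05] 0.0187
```

View pics/scene0.png

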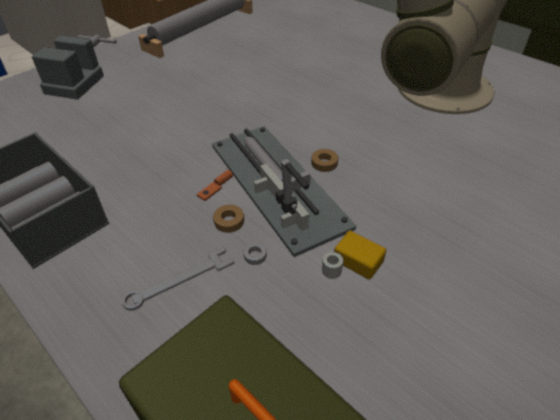

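View pics/top0.png

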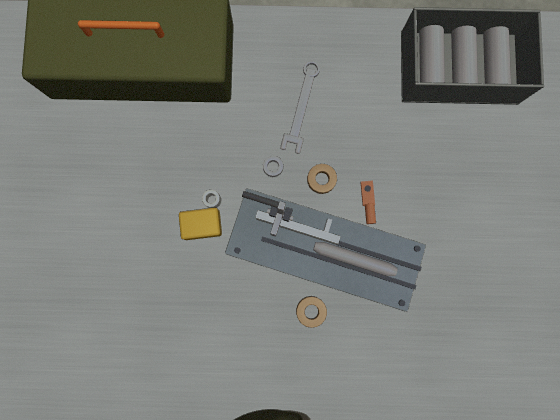

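The scene picture shows the jig with the leaf up at about (287,195) and the axle at about (262,155). In the top picture the plate corners are near (247,189), (425,244), (408,311) and (226,254), the axle is at (355,258), and the dark handle runs from (245,193) to (290,213). Next I'll fit the plate's pose and take a closer wrist view.

```bash
cat > h.py <<'E'
from rig import r
import cv2,numpy as np
from scipy.spatial.transform import Rotation as R
def rays(c,uv,z):
    k=r.get_calibration(c);T=np.array(k["world_from_camera"]);uv=np.asarray(uv,float).reshape(-1,2)
    d=np.c_[(uv[:,0]-k["cx"])/k["fx"],(uv[:,1]-k["cy"])/k["fy"],np.ones(len(uv))]@T[:3,:3].T
    return T[:3,3]+d*((z-T[2,3])/d[:,2])[:,None]
def cloud(c,D):
    k=r.get_calibration(c);T=np.array(k["world_from_camera"]);v,u=np.mgrid[:D.shape[0],:D.shape[1]]
    P=np.dstack([(u-k["cx"])/k["fx"]*D,(v-k["cy"])/k["fy"]*D,D])
    return P@T[:3,:3].T+T[:3,3]
def platefit(m,c):
    cn=max(cv2.findContours(m.astype(np.uint8),cv2.RETR_EXTERNAL,cv2.CHAIN_APPROX_NONE)[0],key=cv2.contourArea)
    W=rays(c,cn.reshape(-1,2),0.012)[:,:2]
    return W
def down(yaw): # tool z down, tool y axis along yaw direction
    y=np.array([np.cos(yaw),np.sin(yaw),0]);z=np.array([0,0,-1.]);x=np.cross(y,z)
    return R.from_matrix(np.c_[x,y,z]).as_quat()
E
python3 - <<'E'
from h import *
p,d=r.camera("top")
m=r.cut_out("top","channel")[0]["pixels"]
P=cloud("top",d)
for name,l in(("ch","channel"),("ax","axle"),("leaf","leaf")):
    o=r.cut_out("top",l)[0];m=o["pixels"];print(l,o["p"],m.sum())
    if l=="channel":
        W=platefit(m,"top");print(cv2.minAreaRect((W*1000).astype(np.float32)))
    elif l=="axle":
        q=P[m];q=q[(q[:,2]>.028)&(q[:,2]<.045)];c=q.mean(0);w,v=np.linalg.eigh(np.cov((q-c)[:,:2].T));print(c,v[:,1],np.ptp((q-c)[:,:2]@v[:,1]))
    else:
        q=P[m];print(np.percentile(q,[5,50,95],axis=0))
k=rays("top",[(247,189),(425,244),(408,311),(226,254)],.012);print(k)
print(np.array(r.get_calibration("wrist")["world_from_camera"]).round(3),r.get_obs()["ee_pos"])
E
```

```text
channel 0.87 12270
((532.474365234375, -46.767669677734375), (344.9812927246094, 126.38142395019531), 73.63419342041016)
axle 0.87 1126
[ 0.51526016 -0.09667687  0.03299346] [0.28483117 0.9585777 ] 0.1482622822470614
leaf 0.83 434
[[0.5553897  0.03202993 0.09551953]
 [0.59303477 0.04455856 0.13772448]
 [0.60903249 0.08760039 0.14102814]]
[[ 0.63695643  0.09567225  0.012     ]
 [ 0.54347769 -0.22556082  0.012     ]
 [ 0.42507206 -0.19355268  0.012     ]
 [ 0.51899061  0.12998481  0.012     ]]
[[ 0.413 -0.876 -0.25   0.281]
 [-0.911 -0.397 -0.112 -0.449]
 [-0.001  0.274 -0.962  0.384]
 [ 0.     0.     0.     1.   ]] [ 0.21682867 -0.47812179  0.23869571]
```

```bash
cat >> h.py <<'E'
YAW=np.deg2rad(73.63-90); O=np.array([.541,-.018])
ex=np.array([np.cos(YAW),np.sin(YAW)]);ey=np.array([-ex[1],ex[0]])
def W(x,y,z): return np.r_[O+x/1000*ex+y/1000*ey,z/1000]   # jig mm -> world m
def J(p):
    p=np.asarray(p);d=p[...,:2]-O
    return np.stack([d@ex,d@ey,p[...,2]],-1)*1000
Q0,Q1=down(YAW),down(YAW+np.pi)
E
python3 - <<'E'
from h import *
for q in(Q0,Q1): print(r.inverse_kinematics(W(0,40,300),q))
Q=Q1 if r.inverse_kinematics(W(0,40,300),Q1) is not None else Q0
r.move_to(W(0,40,300),Q)
p,d=r.camera("wrist");cv2.imwrite("pics/w1.png",p);cv2.imwrite("pics/w1b.png",p)
np.save("w1d.npy",d);k=r.get_calibration("wrist");np.savez("w1.npz",P=J(cloud("wrist",d)))
print(r.get_obs()["time_s"],np.array(k["world_from_camera"]).round(3))
for l in("leaf","axle","axle_tip","stop_mark","bar_home"):
    for o in r.cut_out("wrist",l)[:1]:
        v,u=np.nonzero(o["pixels"]);q=J(cloud("wrist",d))[o["pixels"]]
        print(l,o["p"],u.mean(),v.mean(),np.percentile(q,[2,50,98],axis=0).round(1).tolist())
E
```

```text
[-1.75143371e-01  3.40436525e-01  1.30145264e+00 -4.44089210e-16
  1.49970349e+00  1.10567027e-01]
None
3.9667 [[ 0.959 -0.272 -0.078  0.572]
 [-0.283 -0.922 -0.262  0.087]
 [-0.     0.274 -0.962  0.446]
 [ 0.     0.     0.     1.   ]]
leaf 0.68 373.1134693877551 182.74775510204083 [[93.4, -12.0, 3.2], [117.8, 13.1, 17.4], [142.9, 37.4, 19.3]]
axle 0.91 279.6713014460512 252.1607341490545 [[-14.8, -149.2, 18.8], [-2.7, -75.9, 33.3], [8.2, -10.9, 36.5]]
axle_tip 0.66 279.8396946564886 252.45566647093364 [[-13.8, -148.6, 24.7], [-2.6, -76.2, 33.5], [8.1, -11.7, 36.6]]
bar_home 0.51 281.0026550054662 182.67681815815504 [[-61.0, -156.4, 10.2], [0.1, 21.7, 12.2], [58.2, 134.4, 140.2]]
```

View pics/w1.png

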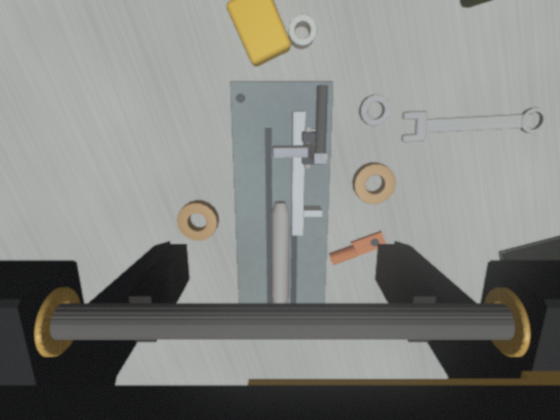

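The wrist view shows the plate aligned with the image. The fence strip runs from (299,112) to (298,235), the dark handle from (322,87) to (320,150), the blade is at (290,152) and the axle tip at (280,205). The leaf is upright. I'll use the depth to refine the jig frame and the leaf face.

```bash
python3 - <<'E'
import numpy as np
P=np.load("w1.npz")["P"];d=np.load("w1d.npy");v,u=np.mgrid[:420,:560];ok=(d>0)&(v<245)
def s(n,m):
    q=P[m&ok];print(n,len(q),np.percentile(q,[1,50,99],axis=0).round(1).tolist());return q
q=s("fence",(P[...,2]>45)&(P[...,2]<51)&(u>285)&(u<308)&(v>100))
for a,b in((-40,0),(0,40),(40,60),(80,105)):
    w=q[(q[:,1]>a)&(q[:,1]<b)]; print(a,len(w),w[:,0].min().round(1),w[:,0].max().round(1)) if len(w) else 0
s("hand",(P[...,2]>125)&(v<150)&(u>305)); s("armend",(P[...,2]>120)&(v>=152)&(u>305))
s("blade",(P[...,2]>75)&(u<308)&(u>270))
q=s("axle",(P[...,2]>28)&(P[...,2]<38)&(u>272)&(u<288)&(v>200))
pl=(P[...,2]>9)&(P[...,2]<15)
q=s("plate",pl)
for a,b in((-60,-40),(0,20),(60,80),(110,130)):
    w=P[pl&ok&(P[...,1]>a)&(P[...,1]<b)]; print(a,w[:,0].min().round(1),w[:,0].max().round(1))
E
```

```text
fence 1253 [[11.8, -45.5, 46.0], [18.4, 23.7, 47.7], [25.4, 100.9, 49.6]]
-40 343 12.3 25.1
0 383 12.0 25.6
40 89 12.0 25.0
80 247 11.7 25.5
hand 724 [[29.5, 71.8, 135.6], [33.8, 99.5, 139.7], [39.1, 125.8, 141.8]]
armend 233 [[27.6, 47.4, 124.3], [35.2, 62.6, 139.6], [54.8, 69.1, 303.9]]
blade 431 [[-10.3, 58.4, 82.6], [8.4, 64.4, 98.4], [25.8, 68.2, 100.5]]
axle 604 [[-11.6, -64.3, 28.5], [-2.4, -37.3, 33.8], [6.6, -10.5, 36.9]]
plate 11868 [[-63.3, -72.1, 9.5], [-10.3, 52.5, 11.8], [161.6, 137.6, 14.4]]
-60 -126.8 61.1
0 -63.7 131.6
60 -63.0 321.8
110 -63.3 130.9
```

```bash
cat >> h.py <<'E'
O=O-.0017*ex-.001*ey
FACE=59.5; YB=FACE+56; HZ=r.hold_point_z*1000
def bar(q,dz=0): return W(30-80*np.cos(q),YB,56+80*np.sin(q)-HZ+dz)
def arc(q0,q1,n,vel=.12,lim=45):
    for q in np.linspace(q0,q1,n+1)[1:]:
        r.move_straight(bar(q),vel=vel); o=r.get_obs()
        print(round(q,2),np.round(o["force"],1),round(o["gripper_width"]*1000,1),round(o["time_s"],1))
        if np.linalg.norm(o["force"])>lim: print("STOP");return False
    return True
E
python3 - <<'E'
from h import *
r.move_to(bar(1.63,50),Q0); r.move_straight(bar(1.63),vel=.1)
print(r.get_obs()["force"]);r.grab();o=r.get_obs();print(o["gripper_width"],o["force"],o["time_s"])
if .007<o["gripper_width"]<.013: arc(1.63,1.3,2)
E
```

```text
[ 0.416315   -0.19133844  0.85360198]
0.008547147043090796 [ 0.2530888  -0.72380962  0.80440922] 6.7167
1.46 [ 1.2  0.  -2.4] 8.1 7.0
1.3 [ 2.1  0.4 -5.6] 8.4 7.2
```

```bash
python3 - <<'E'
from h import *
if arc(1.3,0,8):
    f0=r.get_obs()["force"]; p=r.get_obs()["ee_pos"]
    for i in range(6):
        p=p-[0,0,.0007]; r.move_straight(p,vel=.01); f=r.get_obs()["force"];print(i,np.round(f,1))
        if f[2]>12: break
    r.wait(.3)
p,d=r.camera("scene");cv2.imwrite("pics/s2.png",cv2.resize(p[110:270,190:400],None,fx=3,fy=3))
E
```

```text
1.14 [ 3.8 -0.7 -7.7] 8.4 7.5
0.98 [ 5.3  0.1 -6.6] 8.3 7.8
0.81 [ 6.1 -1.3 -7. ] 8.2 8.0
0.65 [ 6.9 -1.2 -5.9] 8.4 8.3
0.49 [ 7.4 -0.3 -3.8] 7.8 8.5
0.32 [ 8.2 -0.5 -3.6] 8.4 8.8
0.16 [ 7.4  0.7 -1.9] 8.1 9.0
0.0 [ 6.2  1.1 -1.7] 7.8 9.3
0 [2.5 2.  0.3]
1 [2.2 2.3 0.7]
2 [3.2 2.8 0.4]
3 [3.4 3.5 1.6]
4 [1.9 2.9 3.2]
5 [-0.   3.9  6.9]
```

View pics/s2.png

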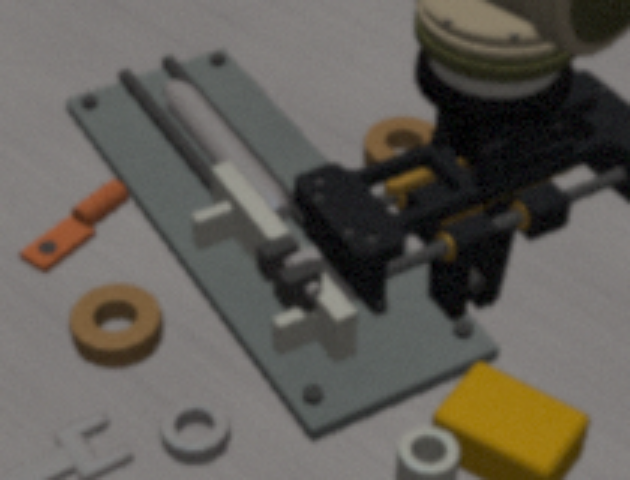

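The crop shows the leaf down across the fence at about (290,270), with the gripper on the handle. The rising force suggests the limit is reached. I'll press a little more, release and check the height.

```bash
python3 - <<'E'
from h import *
p=r.get_obs()["ee_pos"]
for i in range(4):
    p=p-[0,0,.0007]; r.move_straight(p,vel=.01); f=r.get_obs()["force"];print(i,np.round(f,1))
    if f[2]>13: break
r.wait(.3); r.release(); r.wait(.1)
p=r.get_obs()["ee_pos"]; r.move_straight([p[0],p[1],p[2]+.20],vel=.25)
# view jig from a TCP pose further +y, camera looks back to -y
r.move_straight(W(-20,60,260),vel=.25)
pic,d=r.camera("wrist");cv2.imwrite("pics/w3.png",pic);np.savez("w3.npz",P=J(cloud("wrist",d)),d=d)
print(np.round(r.get_obs()["force"],1),r.get_obs()["time_s"])
E
```

```text
0 [-0.4  4.2  9. ]
1 [-2.1  3.5 13.1]
[-0.4 -0.   0.4] 14.75
```

View pics/w3.png

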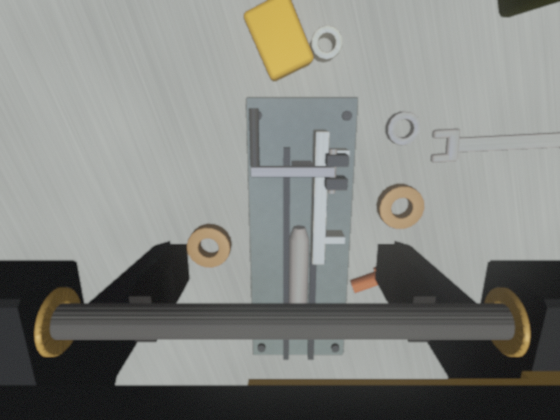

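The leaf is now down: its arm spans (250..335, 172), the handle is at (254,135), and the axle tip is at (300,232). I'll measure the arm height and face position from this depth picture, then move behind the axle.

```bash
python3 - <<'E'
from h import *
f=np.load("w3.npz");P=f["P"];d=f["d"];v,u=np.mgrid[:420,:560]
def s(n,m):
    q=P[m&(d>0)];print(n,len(q),np.percentile(q,[2,25,50,75,98],axis=0).round(1).T.tolist())
s("arm",(v>165)&(v<180)&(u>262)&(u<308)&(P[...,2]>50)); s("handle",(u>248)&(u<260)&(v>105)&(v<165)&(P[...,2]>45))
s("fence",(u>312)&(u<330)&(v>185)&(v<270)&(P[...,2]>44)); s("axle",(u>290)&(u<310)&(v>222)&(v<295)&(P[...,2]>28))
# behind axle
r.move_straight(W(0,-60,150),vel=.25); r.move_straight(W(0,-182,90),vel=.25); 
r.grab(); r.move_straight(W(0,-182,22.8),vel=.08); r.wait(.2); o=r.get_obs()
print(o["gripper_width"],np.round(o["force"],2),o["time_s"],J(o["ee_pos"]))
E
```

```text
arm 494 [[-40.3, -29.2, -17.9, -6.7, 4.4], [60.5, 62.8, 65.9, 68.8, 69.9], [53.8, 60.6, 61.4, 61.9, 63.0]]
handle 551 [[-54.3, -51.6, -49.3, -47.0, -44.9], [73.6, 87.1, 100.9, 114.5, 126.9], [56.0, 58.6, 59.7, 60.4, 61.7]]
fence 1000 [[13.2, 16.5, 20.0, 23.5, 26.8], [-43.4, -18.2, 6.0, 27.9, 47.4], [45.9, 47.0, 47.6, 48.1, 60.2]]
axle 1054 [[-10.4, -5.9, -1.2, 3.5, 8.6], [-90.9, -70.3, -48.8, -28.7, -10.5], [28.8, 32.0, 33.6, 34.7, 36.2]]
0.0005960983373323359 [-1.06  0.7  -0.34] 18.7417 [   0.21838249 -182.0598387    23.2012164 ]
```

```bash
python3 - <<'E'
from h import *
f0=np.array(r.get_obs()["force"])
def push(y,vel):
    r.move_straight(W(0,y,22.8),vel=vel); return (f:=-(np.array(r.get_obs()["force"])-f0))[:2]@ey
y=-174
push(y,.05)
while y<-155:
    y+=2;F=push(y,.03)
    print(y,round(F,2))
    if F>1: break
ys=y
for i in range(5):
    y+=9;print(y,round(push(y,.04),2))
for i in range(3):
    y+=1.5;print(y,round(push(y,.01),2))
o=r.get_obs();print(ys,o["time_s"],np.round(o["force"],1),np.round(J(o["ee_pos"]),2));np.save("f0.npy",np.r_[f0,y])
E
```

```text
-172 0.18
-170 -0.43
-168 1.89
-159 0.02
-150 -0.45
-141 0.69
-132 0.35
-123 -0.06
-121.5 2.42
-120.0 2.26
-118.5 1.24
-168 22.575 [-0.2 -0.8 -0.1] [ 2.0000e-02 -1.1842e+02  2.2820e+01]
```

```bash
python3 - <<'E'
from h import *
a=np.load("f0.npy");f0=a[:3];y=a[3]
def F():
    return -(np.array(r.get_obs()["force"])-f0)[:2]@ey
def push(y,vel): r.move_straight(W(0,y,22.8),vel=vel);return F()
L=[]
while y<-108: y+=1.5;L.append(round(push(y,.012),1))
print(L,r.get_obs()["time_s"]);L=[];n=0
while y<-92 and r.get_obs()["time_s"]<45:
    y+=.3;f=push(y,.006);L.append(round(f,1))
    if f>5.5: break
r.wait(.1);print(y,L,F(),r.get_obs()["time_s"],J(r.get_obs()["ee_pos"])[1]);np.save("f0.npy",np.r_[f0,y])
E
```

```text
[np.float64(1.4), np.float64(1.1), np.float64(1.6), np.float64(2.0), np.float64(1.8), np.float64(2.1), np.float64(2.4)] 24.5
-99.30000000000008 [np.float64(3.0), np.float64(2.5), np.float64(2.4), np.float64(2.7), np.float64(2.0), np.float64(3.2), np.float64(1.9), np.float64(2.3), np.float64(3.0), np.float64(2.6), np.float64(2.5), np.float64(1.8), np.float64(2.6), np.float64(2.5), np.float64(1.9), np.float64(2.1), np.float64(2.8), np.float64(3.7), np.float64(2.0), np.float64(1.9), np.float64(1.8), np.float64(2.6), np.float64(1.9), np.float64(2.6), np.float64(2.1), np.float64(3.0), np.float64(4.5), np.float64(4.4), np.float64(6.5)] 6.641790842577535 31.85 -99.55453502187444
```

Contact is at the expected place (y ≈ -99.5), and the drag is about 2.4 N. I'll raise the total to about 9.5 N, hold, and back off.

```bash
python3 - <<'E'
from h import *
a=np.load("f0.npy");f0=a[:3];y=a[3]
def F(): return -(np.mean([np.array(r.get_obs()["force"])],0)-f0)[:2]@ey
L=[]
for i in range(8):
    f=F();L.append(round(float(f),1))
    if f>8.8: break
    y+=.2;r.move_straight(W(0,y,22.8),vel=.005)
for i in range(6): r.wait(.15);L.append(round(float(F()),1))
print(L,y,r.get_obs()["time_s"])
r.move_straight(W(0,-125,22.8),vel=.06);print(np.round(np.array(r.get_obs()["force"])-f0,1))
r.move_straight(W(0,-130,160),vel=.3)
pic,d=r.camera("top");P=J(cloud("top",d))
for l in("leaf","axle"):
    m=r.cut_out("top",l)[0]["pixels"];q=P[m];q=q[q[:,2]>28];print(l,np.percentile(q,[2,50,98],axis=0).round(1).T.tolist())
print(r.get_obs()["time_s"])
E
```

```text
[6.6, 7.2, 7.4, 9.5, 8.6, 8.9, 8.7, 8.6, 8.3, 8.8] -98.70000000000007 33.5
[ 0.9 -1.   0.4]
leaf [[-52.7, -36.5, 29.5], [60.7, 68.8, 124.1], [55.4, 60.6, 64.2]]
axle [[-9.8, 0.5, 11.2], [-84.1, -14.1, 54.9], [28.5, 33.2, 37.0]]
34.85
```

```bash
python3 - <<'E'
from h import *
r.release()
r.move_straight(W(-50,YB,160),vel=.3); r.move_straight(bar(0,-2),vel=.1); print(np.round(r.get_obs()["force"],1))
r.grab();o=r.get_obs();print(o["gripper_width"],np.round(o["force"],1),o["time_s"])
if .006<o["gripper_width"]<.013 and arc(0,1.6,10):
    r.release();r.wait(.1);p=r.get_obs()["ee_pos"];r.move_straight(np.r_[p[:2],.30],vel=.25)
    r.move_straight(W(-20,60,300),vel=.25)
    pic,d=r.camera("wrist");cv2.imwrite("pics/w4.png",pic)
    P=J(cloud("wrist",d)); q=P[(d>0)&(P[...,2]>125)&(P[...,2]<150)&(abs(P[...,0]-30)<40)&(abs(P[...,1]-95)<45)];print(np.percentile(q,[2,50,98],axis=0).round(1).T.tolist())
    m=r.cut_out("wrist","axle")[0]["pixels"];q=P[m];q=q[q[:,2]>28];print(np.percentile(q,[2,50,98],axis=0).round(1).T.tolist())
print(r.get_obs()["time_s"])
E
```

```text
[0.2 0.2 0.1]
0.007953422841950712 [ 3.6 -1.7 -1.8] 39.75
0.16 [ 6.7 -3.4 -2.9] 7.8 40.0
0.32 [10.8 -4.5 -6.2] 7.2 40.3
0.48 [ 17.8  -6.9 -11.7] 7.1 40.5
0.64 [ 22.2  -8.6 -20.8] 7.2 40.8
0.8 [ 24.3  -8.1 -29.7] 7.1 41.1
0.96 [ 19.6  -6.2 -30.9] 7.1 41.3
1.12 [ 12.2  -3.1 -26.7] 7.4 41.6
1.28 [  6.5  -2.4 -23. ] 7.6 41.8
1.44 [  2.7  -4.4 -27. ] 7.6 42.1
1.6 [ -1.9  -4.5 -26.6] 7.9 42.4
[[25.1, 30.3, 35.9], [60.7, 92.8, 126.3], [135.1, 139.6, 141.5]]
[[-10.8, -0.3, 10.8], [-84.3, -14.5, 45.6], [28.5, 33.7, 36.5]]
45.125
```

View pics/w4.png

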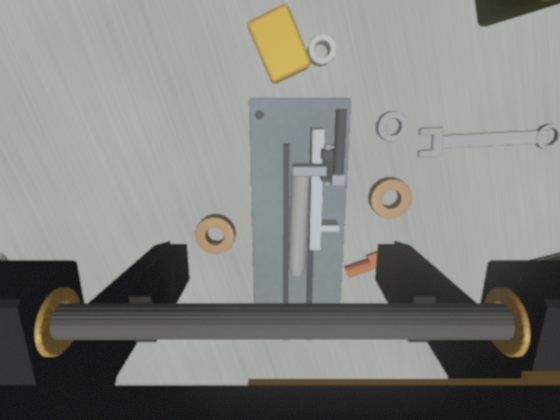

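The leaf is upright with its handle at (340,140). The axle lies straight in the channel from (300,175) to (297,275), with its rear at y = -84 mm as before the flip. I'll hand it in.

```bash
python3 -c "
from rig import r
print(r.close_job())"
```

```text
the job is handed in; nothing more can be done
None
```

I flipped the stop down, pressed the axle against it with an estimated 6 N (8.7 N push less drag) for about 1 s, flipped the stop back up and left the axle where it was gauged; the job is handed in, but no verdict came back.

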